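# Check an eddy-current probe's stand-off with a taper gauge

### The job

Check the gap under the eddy-current probe: pick up the orange taper gauge by its grip, lay its blade flat on the aluminium reference plate and slide it, thin end first, from the stand's open front (the side facing the robot) straight in under the middle of the probe's black shoe until it drags snugly between shoe and plate. Stop there without forcing it and finish while still holding the gauge flat and still at that depth, so that the reading can be taken. Do not knock the probe, and leave everything else on the bench where it lies.

Things in the scene. Friction and masses are not known exactly. Their poses are not given: they have to be found in the camera images.
- gauge: Orange plastic taper gauge, 60 g, flat on the bench. Origin: middle of the grip, at its underside; x along the blade to the thin tip, z up. Grip: ribbed upright block 58 mm long (x -30 to +28), 18 wide, 32 high. Blade: x 28 to 138 mm, 16 wide, underside flat and level with the grip's, top sloping evenly from 9 mm thick at the grip to 2 mm at the tip
- gauge_tip (a point): Tip of the blade, at its underside: 138 mm along x from the gauge's origin
- gauge_grip (a point): Where to grip: middle of the grip, 24 mm above the gauge's underside; close the fingers across the 18 mm width (gauge's y), from above
- stand: Fixed probe stand. Origin: on the bench below the probe's axis, z up. x is the way the blade slides in (within 23 degrees of world x; the open front is at -x). Grey base x -75 to +75, y -70 to +155 mm, top 30 mm above the bench. Steel column 25 mm across, 235 mm high, at y +110, beside the probe and out of the blade's way
- ref_plate: Aluminium reference plate fixed on the stand's base: 150 mm along x (front edge at x -75, flush with the base's), 60 along y, 12 thick, centred under the probe. Origin: centre of its underside; axes as the stand's. The gauge's underside rides on its top face, 42 mm above the bench
- plate_top (a point): Centre of the plate's top face, straight below the probe's axis. The shoe is parallel to the plate and 4 to 6.5 mm above it, differently each time, so the blade first touches the shoe with its tip 31 to 71 mm past the shoe's front edge; free sliding takes about 1 N, the push then rises by roughly 2 N per mm; 3 to 8 N is snug
- probe: Eddy-current probe with the aluminium arm clamping it rigidly to the column. Origin: centre of the underside of its black shoe, 40 x 40 x 8 mm (front edge at x -20); axes as the stand's. Steel barrel 32 mm across above the shoe; clamp and arm (running to +y) 24 to 58 mm above the shoe's underside; connector up to 90 mm
- spectacles: Black spectacles standing open on the bench, 135 x 137 x 38 mm; leave alone
- marker: Black marker pen with red cap, 130 mm long, 18 mm thick; leave alone
- torch: Black hand torch lying, 137 mm long, 34 mm thick; leave alone
- valve: Brass cylinder valve lying, 120 x 50 x 36 mm, with black knob; leave alone
- oring_box: Clear lidded box of O-rings, 114 x 79 x 33 mm; leave alone
- neck_ring: Aluminium ring cut from a cylinder neck, 60 mm across, 26 mm high; leave alone
- rule: Short steel rule lying flat, 160 x 24 x 4 mm; leave alone
There are look-alikes about, which are no part of the job. Several things have the shape of the gauge; the one meant has the colours described above.

How it is judged:
On the way, in this order (a step that is already met when the one before it is completed fails the run):
1. the gauge is picked up, clear of the bench, in the fingers (height (world z) of gauge above 0.025 m and contact force between the fingers and gauge above 1 N), for 0.2 s.
2. the tip of the blade has entered below the shoe from the front, lying level, near its middle (x of gauge_tip in the frame of probe above -0.016 m and x of gauge in the frame of probe below -0.06 m and y of gauge_tip in the frame of probe between -0.015 and 0.015 m and z of gauge_tip in the frame of probe below 0 m and angle between gauge's own z axis and vertical below 0.08 rad), for 0.05 s.
At the end, for the whole second after the job is handed in: The gauge is held in the fingers, still and flat (1.4 degrees), pressing on shoe (0.5 to 25 N) and plate (over 0.5 N), pointing straight in (8.5 degrees), its tip 25 mm or more past the shoe's front edge and within 12 mm of the middle line; nothing else has moved by over 20 mm (contact force between gauge and probe between 0.5 and 25 N and contact force between gauge and ref_plate above 0.5 N and angle between gauge's own z axis and vertical below 0.025 rad and x of gauge_tip in the frame of probe between 0.005 and 0.07 m and x of gauge in the frame of probe below -0.06 m and y of gauge_tip in the frame of probe between -0.012 and 0.012 m and angle between the x axis of gauge and the x axis of probe, either way round below 0.15 rad and contact force between the fingers and gauge above 2 N and linear speed of gauge below 0.005 m/s); the arm keeps its last pose, push and grip.
It fails at once if the gauge is forced: it presses on the shoe or its front with over 40 N (contact force between gauge and probe above 40 N).
It fails at once if the robot itself knocks the probe (over 10 N) (contact force between the arm and probe above 10 N).
It fails at once if the fingers knock the probe (over 10 N) (contact force between the fingers and probe above 10 N).
It fails at once if something else on the bench is moved by more than 20 mm (distance of any of spectacles, marker, torch, valve, oring_box, neck_ring, rule from where it was at the start of the episode above 0.02 m).
It also fails if it takes over 64 s, if anything falls off the work surface, if the arm or the gripper's body presses on something with over 40 N, if the wrist force passes 120 N, or if a joint passes its speed limit or range.

### The arm

A 7-joint arm with a two-finger parallel gripper is mounted at the origin on the work surface. World frame = base frame: x ahead of the robot, y to its left, z up, the work surface at z = 0. Lengths are in m, angles in rad, forces in N, time in s.
With the tool pointing down it reaches from about 0.425 to 0.875 m from the base axis. Payload 4.7 kg.
Tool frame: the origin (TCP) lies between the finger pads; the fingertips stand 14 mm ahead of it and the grasp point (between the pads) lies 5 mm behind it; z points along the fingers, y is the line along which they close (so a half turn about z gives the same grasp; the last joint's range is limited). The gripper opens to 87 mm and grips with 3 to 60 N. Pads are 19 mm wide; open, the fingers measure 117 mm over their backs; the gripper's body (75 mm by 190 mm) begins 51 mm behind the grasp point.
Start: joints at [1.321, 0.321, -0.07, 1.45, 0.023, 1.371, -0.057], TCP at [0.169, -0.628, 0.237] pointing down, gripper open.
Joint ranges: [-2.86, 2.86], [-0.3, 2.09], [-1.38, 1.24], [0.06, 2.45], [-1.56, 4.7], [0.09, 2.05], [-2.69, 2.69]. Speed limits (rad/s): [2.57, 2.57, 3.14, 3.14, 3.14, 3.14, 3.14].

### API

Orientations are given as a rotation vector (axis times angle).
In Python, from bench import ctrl gives the robot as it stands.
- The arm moves only by the shell command python3 -m inch 'ROWS' [OPENING] [FORCE]. ROWS is JSON, a list of rows, each a list of 6 numbers: the shift along the world's x, y, z in mm, then the turn, a rotation vector about the world's x, y, z in degrees. In form: [[tx, ty, tz, rx, ry, rz], ...]. A call has 1 to 20 rows; each row is the pose to reach, as a shift and turn from the pose commanded when the call began; what a row does not reach only later rows make up. A row lasts 1/8 s, in which the tool goes at most 62.5 mm and 10.7 degrees, less where a joint would pass 70% of its speed; a pose out of reach is approached as far as the arm can. A call with a gripper value outside its range is refused whole. OPENING is the finger opening in mm, from 0 to 87, set as the call begins (- or left out, the last holds). The fingers move at their own pace and stop on an object; FORCE is the grip in N (left out, the last holds). Time passes only in rows, so rows that repeat a pose let the fingers close. It gives the time, the measured TCP pose, the force, the opening and the grip force at its end, in the units of the state.
- ctrl.get_state(): the state, without advancing time (a new reading comes with each control period).
- ctrl.get_image(name): name is "scene" or "side" or "wrist"; returns (picture, depth): 480x640x3 uint8, red, green, blue; 480x640 float32, m along the optical axis (not along the pixel's ray), 0 where there is no reading.
- ctrl.camera_params(name): a dict with "mtx" (3x3 intrinsics, pixels), "dist_coeffs" ([k1, k2, p1, p2, k3] as OpenCV has them; the pictures are not rectified), "T" (4x4, takes a point from camera to world coordinates). Camera axes: x right, y down, z forward; pixel columns grow to the right and rows downward; lengths in m; the calibration is good to about 2 mm. A picture is of the moment at which its call begins: read the wrist's pose just before it. camera_params takes no time and is no camera call; for the wrist camera it gives the pose at the moment of the call.
- ctrl.close_job(): hands the job in; it is judged then, once.
The state is a dict: "time": time; "joint_positions": joint angles; "qd": joint speeds; "joint_torque": joint torques, N m; "position": TCP position; "tool_rot": TCP orientation; "ft_force": force on the tool from outside, world axes, zero at the start; "torque": the same for the moment, N m; "grip_width": opening from 0.0 (shut) to 1.0 (fully open); "grip_force": force on a finger pad.
Only numpy, scipy, OpenCV 4.12 (cv2) and the standard library are available. Lean on these libraries where they do the work, as an engineer would, in place of code of your own. Each camera call takes 0.05 s, during which the arm holds its last target. There are 200 camera calls.

## Working session

There is one attempt and no reset: what is moved stays moved. The work goes in short steps, Python scripts to look and compute and a shell command to move; the robot and the scene stay as the last step left them, time stands still between calls to the robot, and variables do not carry over. Pictures are saved under pics/ and viewed, at most 10 in all, crops included, and the job is handed in when it is done.

```bash
mkdir -p pics
cat > h.py <<'E'
import numpy as np, cv2
from bench import ctrl
def px2w(name,uv,z=None,P=None):
    P=P or ctrl.camera_params(name); T=np.array(P["T"])
    n=cv2.undistortPoints(np.array(uv,float).reshape(-1,1,2),np.array(P["mtx"]),np.array(P["dist_coeffs"])).reshape(-1,2)
    d=np.c_[n,np.ones(len(n))]@T[:3,:3].T; o=T[:3,3]
    return o+d*((np.asarray(z)-o[2])/d[:,2])[:,None]
def dep2w(name,uv,dep,P=None):
    P=P or ctrl.camera_params(name); T=np.array(P["T"])
    n=cv2.undistortPoints(np.array(uv,float).reshape(-1,1,2),np.array(P["mtx"]),np.array(P["dist_coeffs"])).reshape(-1,2)
    z=np.array([dep[int(v),int(u)] for u,v in uv])
    return (np.c_[n,np.ones(len(n))]*z[:,None])@T[:3,:3].T+T[:3,3]
def snap(name,f):
    im,d=ctrl.get_image(name); cv2.imwrite("pics/"+f+".png",im[:,:,::-1]); np.save("pics/"+f+".npy",d); return im,d
E
python3 - <<'E'
from h import *
for n in("scene","side"):
    snap(n,n+"0"); P=ctrl.camera_params(n); print(n,np.round(P["T"],3).tolist())
s=ctrl.get_state();print(s)
E
```

```text
scene [[0.006, 0.825, -0.565, 1.212], [1.0, -0.004, 0.006, -0.015], [0.002, -0.565, -0.825, 1.086], [0.0, 0.0, 0.0, 1.0]]
side [[0.972, -0.162, 0.172, 0.313], [-0.236, -0.643, 0.728, -0.821], [-0.007, -0.748, -0.664, 0.807], [0.0, 0.0, 0.0, 1.0]]
{'time': 0.1, 'joint_positions': array([ 1.32108756,  0.32175603, -0.07008138,  1.45153838,  0.02260227,
        1.37082886, -0.05690298]), 'qd': array([-0.00152438, -0.00159127, -0.00179112, -0.00175873, -0.00032613,
        0.00082574,  0.00181202]), 'joint_torque': array([-8.09826579e-04, -4.92571199e+01, -4.05682744e-01, -3.13401175e+01,
       -6.42431667e-02,  3.95095150e-02,  8.78225228e-05]), 'position': array([ 0.16932076, -0.62706627,  0.23557355]), 'tool_rot': array([-3.11259947e+00, -4.12997893e-01,  5.11133592e-04]), 'ft_force': array([0.28004204, 0.10823996, 0.32142694]), 'torque': array([0.02648258, 0.00956113, 0.00182102]), 'grip_force': 0.0, 'grip_width': 1.001268451591742}
```

View pics/scene0.png

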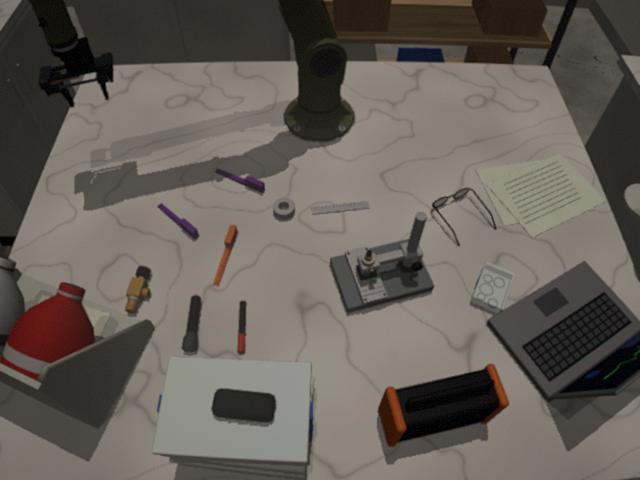

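View pics/side0.png

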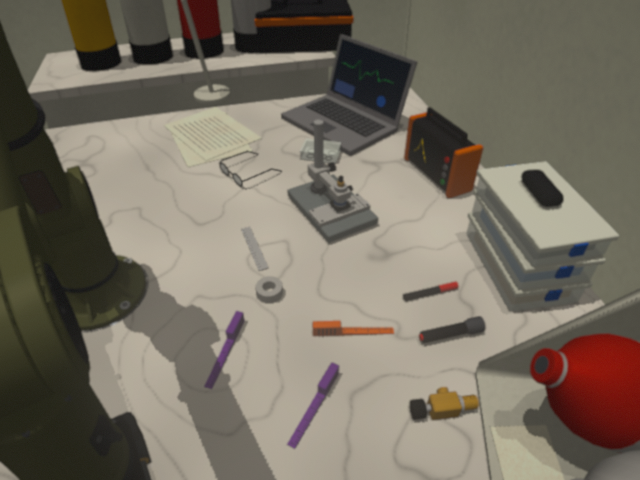

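The scene picture shows three gauge-shaped things: purple (240,180), purple (180,222) and orange (227,255). I take the orange one, with its grip near (232,236) and its tip near (217,283). The stand's base is near (382,272), with its open front facing up-left in this view.

Run:
```python
from h import *
for n in("scene","side"):
    im=cv2.imread(f"pics/{n}0.png");d=np.load(f"pics/{n}0.npy")
    hsv=cv2.cvtColor(im,cv2.COLOR_BGR2HSV)
    box=(190,210,260,300) if n=="scene" else (300,310,400,345)
    m=cv2.inRange(hsv,(4,120,80),(18,255,255)); r=np.zeros_like(m); r[box[1]:box[3],box[0]:box[2]]=1; m*=r
    v,u=np.nonzero(m); W=dep2w(n,np.c_[u,v],d)
    print(n,len(u),W.min(0).round(3),W.max(0).round(3))
    g=W[W[:,2]>.022]; b=W[(W[:,2]<.012)&(W[:,2]>-.01)]
    print(" grip",len(g),cv2.minAreaRect(g[:,:2].astype(np.float32)*1000)," blade",len(b),cv2.minAreaRect(b[:,:2].astype(np.float32)*1000),b[:,2].mean())
    # stand
    box=(320,205,445,320) if n=="scene" else (270,110,390,250)
    vv,uu=np.mgrid[box[1]:box[3],box[0]:box[2]]; uv=np.c_[uu.ravel(),vv.ravel()]
    W=dep2w(n,uv,d); 
    for lo,hi in((.022,.036),(.037,.048),(.05,.06),(.06,.09),(.09,.11),(.11,.16),(.16,.25)):
        s=W[(W[:,2]>lo)&(W[:,2]<hi)]
        if len(s)>5: print(" z",lo,hi,len(s),np.median(s,0).round(3),[np.round(q,1) for q in cv2.minAreaRect(s[:,:2].astype(np.float32)*1000)])
im=cv2.imread("pics/scene0.png")
a=cv2.resize(im[205:325,190:450],None,fx=3,fy=3,interpolation=cv2.INTER_CUBIC); cv2.imwrite("pics/c1.png",a)
```

```text
scene 329 [ 0.449 -0.268 -0.   ] [ 1.212 -0.015  1.086]
 grip 119 ((834.2128295898438, -136.66995239257812), (792.6536254882812, 33.9746208190918), 15.409002304077148)  blade 202 ((557.7975463867188, -252.69161987304688), (16.35401725769043, 108.44977569580078), 77.79060363769531) 0.006402742112912752
 z 0.022 0.036 2585 [0.614 0.163 0.031] [array([563.2, 198.7]), array([199.2, 368.7]), np.float64(30.2)]
 z 0.037 0.048 1002 [0.627 0.11  0.043] [array([592.3, 148.4]), array([152.8, 145.9]), np.float64(17.0)]
 z 0.05 0.06 84 [0.618 0.099 0.056] [array([607.1, 153.2]), array([ 42. , 135.7]), np.float64(0.8)]
 z 0.06 0.09 167 [0.603 0.163 0.085] [array([596.7, 163.5]), array([ 67.9, 154.6]), np.float64(8.0)]
 z 0.09 0.11 812 [0.596 0.174 0.1  ] [array([597.2, 163.5]), array([ 70.2, 153.7]), np.float64(8.5)]
 z 0.11 0.16 254 [0.598 0.12  0.125] [array([591.4, 162.5]), array([ 30. , 141.3]), np.float64(14.1)]
 z 0.16 0.25 319 [0.583 0.211 0.211] [array([575.9, 213.5]), array([24.1, 26.1]), np.float64(55.0)]
side 557 [ 0.313 -0.821 -0.   ] [ 0.611 -0.224  0.807]
 grip 227 ((408.222961425781
[... 233 characters left out ...]
430 [0.639 0.378 0.028] [array([651.1, 342. ]), array([673.2, 364.8]), np.float64(73.7)]
 z 0.037 0.048 880 [0.584 0.106 0.041] [array([671.4, 345.4]), array([630.5, 235.3]), np.float64(63.8)]
 z 0.05 0.06 154 [0.592 0.103 0.055] [array([707.5, 342.6]), array([569.3, 118.1]), np.float64(58.6)]
 z 0.06 0.09 246 [0.587 0.115 0.083] [array([697. , 344.4]), array([557.9, 134.9]), np.float64(58.8)]
 z 0.09 0.11 559 [0.586 0.171 0.099] [array([596.8, 162.5]), array([ 73.3, 156.1]), np.float64(12.8)]
 z 0.11 0.16 273 [0.58  0.202 0.127] [array([587.7, 154.1]), array([ 30.2, 133.1]), np.float64(17.0)]
 z 0.16 0.25 298 [0.571 0.205 0.204] [array([572.3, 211. ]), array([27.2, 22.9]), np.float64(76.8)]
```

View pics/c1.png

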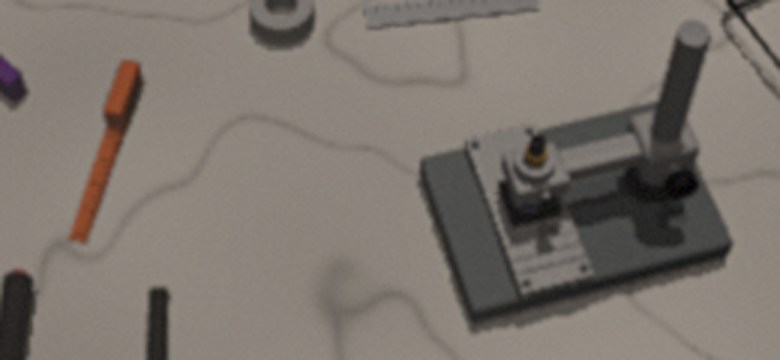

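The crop confirms the orange gauge: grip at crop (125,95), tip at (78,240), lying clear of other things. The stand's plate runs from the front (500,140) to the back (555,280), with the column at its +y side.

Run:
```python
from h import *
R=lambda s:[np.round(q,1).tolist() for q in cv2.minAreaRect(s[:,:2].astype(np.float32)*1000)]
for n in("scene","side"):
    im=cv2.imread(f"pics/{n}0.png");d=np.load(f"pics/{n}0.npy")
    hsv=cv2.cvtColor(im,cv2.COLOR_BGR2HSV)
    vv,uu=np.mgrid[0:480,0:640]; k=d>0; uv=np.c_[uu[k],vv[k]]; W=dep2w(n,uv,d); H=hsv[k]
    o=(H[:,0]>3)&(H[:,0]<19)&(H[:,1]>120)&(abs(W[:,0]-.54)<.12)&(abs(W[:,1]+.24)<.06)
    print(n,"grip",R(W[o&(W[:,2]>.028)]),np.median(W[o&(W[:,2]>.028)],0).round(3),"low",R(W[o&(W[:,2]<.014)]))
    s=(abs(W[:,0]-.6)<.13)&(W[:,1]>.0)&(W[:,1]<.3)
    for lo,hi in((.024,.036),(.038,.046),(.024,.046),(.115,.15),(.16,.24)):
        t=s&(W[:,2]>lo)&(W[:,2]<hi)
        print(" z",lo,hi,t.sum(),np.median(W[t],0).round(3),R(W[t]))
```

```text
scene grip [[478.8, -234.1], [17.9, 58.5], 81.3] [ 0.48  -0.234  0.033] low [[555.0, -252.1], [16.4, 114.1], 77.8]
 z 0.024 0.036 2509 [0.614 0.162 0.031] [[593.2, 148.8], [152.5, 225.0], 16.0]
 z 0.038 0.046 932 [0.627 0.11  0.043] [[592.5, 148.3], [152.8, 145.5], 16.7]
 z 0.024 0.046 3499 [0.618 0.137 0.032] [[593.0, 148.4], [152.8, 225.0], 16.2]
 z 0.115 0.15 157 [0.587 0.204 0.129] [[591.6, 162.5], [20.5, 136.1], 14.0]
 z 0.16 0.24 318 [0.583 0.211 0.211] [[575.9, 213.5], [24.1, 26.1], 55.0]
side grip [[476.0, -237.3], [19.4, 54.3], 76.4] [ 0.475 -0.237  0.031] low [[532.2, -248.1], [17.7, 161.7], 78.9]
 z 0.024 0.036 1627 [0.569 0.095 0.029] [[591.0, 147.4], [154.1, 227.2], 15.4]
 z 0.038 0.046 787 [0.58  0.103 0.041] [[590.2, 152.0], [151.0, 164.8], 13.6]
 z 0.024 0.046 2466 [0.574 0.1   0.031] [[591.0, 147.4], [154.1, 227.2], 15.4]
 z 0.115 0.15 177 [0.577 0.202 0.131] [[588.8, 158.7], [25.4, 125.0], 17.5]
 z 0.16 0.24 298 [0.571 0.205 0.204] [[572.3, 211.0], [27.2, 22.9], 76.8]
```

```bash
python3 -m inch '[[25,30,-5,0,0,-2],[60,75,-15,0,0,-6],[100,125,-30,0,0,-10],[140,175,-45,0,0,-14],[180,225,-60,0,0,-18],[220,275,-75,0,0,-22],[255,320,-90,0,0,-25],[285,360,-100,0,0,-27],[302,383,-108,0,0,-27],[308,391,-110,0,0,-27],[308,391,-110,0,0,-27],[308,391,-110,0,0,-27]]' 50 20
python3 - <<'E'
from h import *
s=ctrl.get_state();print(s["position"],s["tool_rot"],s["time"],s["ft_force"])
P=ctrl.camera_params("wrist");im,d=snap("wrist","w1")
hsv=cv2.cvtColor(im,cv2.COLOR_RGB2HSV)
k=d>0; vv,uu=np.nonzero(k); W=dep2w("wrist",np.c_[uu,vv],d,P);H=hsv[k]
o=(H[:,0]>3)&(H[:,0]<19)&(H[:,1]>120)&(abs(W[:,0]-.54)<.12)&(abs(W[:,1]+.24)<.06)
for m in(o&(W[:,2]>.027)&(W[:,2]<.04),o&(W[:,2]<.014)):
    if m.sum()>5: print(m.sum(),np.median(W[m],0).round(4),cv2.minAreaRect(W[m][:,:2].astype(np.float32)*1000))
E
```

```text
time: 1.6
position: [0.4766, -0.2386, 0.1268]
tool_rot: [3.123, -0.33, -0.0]
ft_force: [-0.5, -0.2, -0.7]
grip_width: 0.571
grip_force: 0.0
[ 0.47656639 -0.23855534  0.12681766] [ 3.12322408e+00 -3.29761443e-01 -2.20425130e-04] 1.6 [-0.51387151 -0.24817551 -0.71802203]
2467 [ 0.4803 -0.235   0.0328] ((478.5068359375, -234.70742797851562), (17.223424911499023, 56.5842399597168), 78.15501403808594)
4628 [ 0.5631 -0.2525  0.0063] ((559.0039672851562, -251.70492553710938), (15.8414888381958, 111.6752700805664), 78.417236328125)
```

View pics/w1.png

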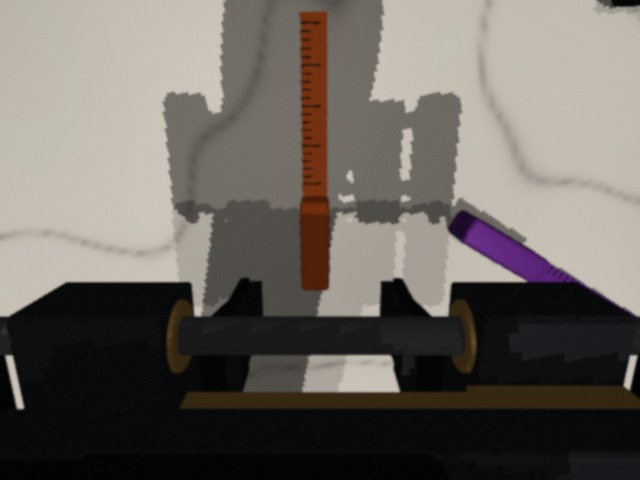

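The wrist view shows the orange gauge lined up between the fingers (grip near (314,245)). The purple look-alike at (500,240) is clear of them. Going down and gripping.

```bash
python3 -m inch '[[1,2,-25,0,0,0],[2,4,-50,0,0,0],[2,4,-75,0,0,0],[2,4,-92,0,0,0],[2,4,-102,0,0,0],[2,4,-107,0,0,0],[2,4,-107,0,0,0],[2,4,-107,0,0,0]]' 50 25; python3 -m inch '[[0,0,0,0,0,0],[0,0,0,0,0,0],[0,0,0,0,0,0],[0,0,0,0,0,0],[0,0,0,0,0,0],[0,0,0,0,0,0],[0,0,0,0,0,0],[0,0,0,0,0,0]]' 0 25
```

```text
time: 2.65
position: [0.48, -0.2328, 0.0203]
tool_rot: [3.124, -0.325, 0.002]
ft_force: [0.5, 0.6, 1.4]
grip_width: 0.574
grip_force: 0.0
time: 3.65
position: [0.4794, -0.2327, 0.0196]
tool_rot: [3.124, -0.325, -0.0]
ft_force: [-0.3, -1.1, 0.4]
grip_width: 0.201
grip_force: 25.0
```

```bash
python3 -m inch '[[0,0,8,0,0,0],[0,0,22,0,0,0],[0,0,40,0,0,0],[0,0,55,0,0,0],[0,0,66,0,0,0],[0,0,70,0,0,0],[0,0,70,0,0,0]]'; python3 -m inch '[[-4,12,0,0,0,1],[-10,35,0,0,0,3],[-18,65,0,0,0,6],[-26,95,0,0,0,9],[-32,125,0,0,0,12],[-38,155,0,0,0,15],[-42,185,0,0,0,18],[-45,215,0,0,0,21],[-47,243,0,0,0,24],[-47,266,0,0,0,26],[-46,282,0,0,0,28],[-44,290,0,0,0,28],[-43,292,0,0,0,28],[-43,292,0,0,0,28],[-43,292,0,0,0,28]]'
cat > m.py <<'E'
from h import *
import sys
s=ctrl.get_state();print(s["position"].round(4),s["tool_rot"].round(4),s["time"],s["ft_force"].round(2))
P=ctrl.camera_params("wrist");im,d=snap("wrist",sys.argv[1])
hsv=cv2.cvtColor(im,cv2.COLOR_RGB2HSV)
k=d>0; vv,uu=np.nonzero(k); W=dep2w("wrist",np.c_[uu,vv],d,P);H=hsv[k]
o=(H[:,0]>3)&(H[:,0]<19)&(H[:,1]>120)&(np.hypot(*(W[:,:2]-s["position"][:2]).T)<.16)
B=W[o]; print("orange",len(B)); print(cv2.minAreaRect(B[:,:2].astype(np.float32)*1000))
yaw=2*np.arctan2(s["tool_rot"][1],s["tool_rot"][0]); c=np.array([np.cos(yaw),np.sin(yaw)])
t=(B[:,:2]-s["position"][:2])@c; l=(B[:,:2]-s["position"][:2])@np.array([-c[1],c[0]])
for a in range(20,150,12):
    q=(t*1000>a)&(t*1000<a+12)
    if q.sum()>5: print(a,q.sum(),(np.median(l[q])*1000).round(1),(np.median(B[q,2])*1000).round(1))
print("yaw",np.degrees(yaw),"tmax",t.max())
t=(W[:,2]>.038)&(W[:,2]<.047)&(abs(W[:,0]-.6)<.12)&(abs(W[:,1]-.11)<.1); t&=~o
if t.sum()>50: print("plate",t.sum(),np.median(W[t],0),cv2.minAreaRect(W[t][:,:2].astype(np.float32)*1000))
E
python3 m.py w2
```

```text
time: 4.53
position: [0.4794, -0.2325, 0.0897]
tool_rot: [3.125, -0.325, 0.0]
ft_force: [-0.9, -0.0, -1.4]
grip_width: 0.204
grip_force: 25.0
time: 6.4
position: [0.4364, 0.0587, 0.0895]
tool_rot: [3.111, 0.438, -0.001]
ft_force: [-0.0, 0.2, -0.2]
grip_width: 0.207
grip_force: 25.0
[0.4364 0.0587 0.0895] [ 3.1106e+00  4.3830e-01 -5.0000e-04] 6.4 [-0.01  0.19 -0.21]
orange 16661
((462.5185546875, 80.38382720947266), (140.04165649414062, 134.4303741455078), 46.077327728271484)
20 3186 -0.2 102.4
32 1396 -0.2 79.3
44 1239 -0.2 78.5
56 1301 -0.2 77.7
68 1369 -0.2 76.9
80 1438 -0.4 76.1
92 1522 -0.6 75.4
104 1518 -0.5 74.6
116 6 -10.1 42.9
yaw 16.039269174796427 tmax 0.12428355096942688
plate 6074 [0.54258027 0.10157216 0.04300771] ((542.9755249023438, 92.50312042236328), (25.77778434753418, 60.11713790893555), 15.711427688598633)
```

View pics/w2.png

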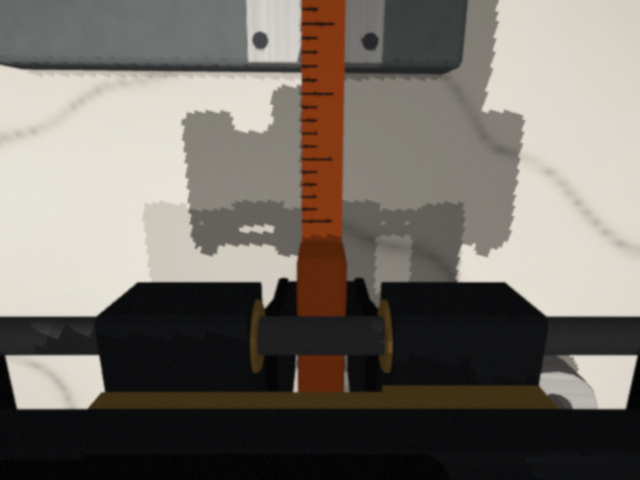

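The wrist view shows the blade straight in the fingers, pointing at the plate (columns 247–383, blade around 323). It needs about 2.5 mm to the left. Lowering onto the plate.

```bash
python3 -m inch '[[0,1,-6,0,0,0],[-0.5,2,-14,0,0,0],[-0.7,2.4,-21,0,0,0],[-0.7,2.4,-24,0,0,0],[-0.7,2.4,-25,0,0,0],[-0.7,2.4,-25,0,0,0],[-0.7,2.4,-25,0,0,0]]'; python3 -m inch '[[0,0,-1,0,0,0],[0,0,-1,0,0,0],[0,0,-1,0,0,0]]'; python3 -m inch '[[0,0,-1,0,0,0],[0,0,-1,0,0,0],[0,0,-1,0,0,0]]'
```

```text
time: 7.32
position: [0.436, 0.0618, 0.0648]
tool_rot: [3.11, 0.44, 0.001]
ft_force: [0.2, 0.5, -0.8]
grip_width: 0.206
grip_force: 25.0
time: 7.7
position: [0.4358, 0.0619, 0.0636]
tool_rot: [3.11, 0.44, -0.0]
ft_force: [-0.5, 0.2, -0.8]
grip_width: 0.205
grip_force: 25.0
time: 8.07
position: [0.4357, 0.0618, 0.0626]
tool_rot: [3.111, 0.44, -0.0]
ft_force: [0.3, -0.5, -0.7]
grip_width: 0.2
grip_force: 25.0
```

```bash
for i in 1 2 3; do python3 -m inch '[[0,0,-0.5,0,0,0],[0,0,-0.5,0,0,0],[0,0,-0.5,0,0,0]]' | egrep 'posi|ft'; done
```

```text
position: [0.4358, 0.0619, 0.0621]
ft_force: [1.0, 0.3, -0.4]
position: [0.4358, 0.0619, 0.0616]
ft_force: [1.0, -0.5, -0.1]
position: [0.4358, 0.0618, 0.0612]
ft_force: [-1.7, -0.4, 1.2]
```

```bash
python3 -m inch '[[0,0,-0.5,0,0,0],[0,0,-0.5,0,0,0],[0,0,-0.5,0,0,0]]' | egrep 'posi|ft'; python3 m.py w3
```

```text
position: [0.4357, 0.0617, 0.0606]
ft_force: [-1.1, -1.8, 4.2]
[0.4357 0.0617 0.0606] [ 3.1104e+00  4.4000e-01 -2.0000e-04] 9.575 [-1.07 -1.78  4.2 ]
orange 16666
((464.92120361328125, 57.45552062988281), (134.45867919921875, 140.2390594482422), 70.93222045898438)
20 3128 -0.1 73.6
32 1397 -0.2 50.9
44 1240 -0.2 50.1
56 1306 -0.2 49.4
68 1372 -0.2 48.8
80 1464 -0.2 48.2
92 1546 -0.2 47.5
104 1528 -0.3 46.8
yaw 16.10387561014428 tmax 0.11572092274877742
plate 6365 [0.53905067 0.08466642 0.04298712] ((536.5968627929688, 90.50204467773438), (23.529104232788086, 60.70915985107422), 16.118074417114258)
```

```bash
python3 -m inch '[[0,0,0.6,0,0,0],[0,0,0.6,0,0,0],[0,0,0.6,0,0,0]]' | egrep 'posi|ft'; python3 m.py w4
```

```text
position: [0.4359, 0.0619, 0.0611]
ft_force: [-0.0, -0.1, -0.7]
[0.4359 0.0619 0.0611] [-3.1105e+00 -4.4040e-01 -3.0000e-04] 10.0 [-0.04 -0.15 -0.73]
orange 16772
((465.71600341796875, 59.82522201538086), (131.39212036132812, 138.96510314941406), 70.15020751953125)
20 3230 -0.1 74.1
32 1391 -0.2 51.2
44 1246 0.2 50.4
56 1317 -0.2 49.6
68 1370 -0.2 48.9
80 1447 -0.2 48.3
92 1527 -0.2 47.5
104 1551 -0.2 46.8
yaw -343.8817443233083 tmax 0.1159473955824648
plate 6430 [0.5392686  0.08404655 0.0429892 ] ((533.2264404296875, 89.47879028320312), (31.258872985839844, 60.60392761230469), 16.09081268310547)
```

```bash
python3 -m inch '[[1.9,0.55,-0.3,0,0,0],[4.8,1.4,-0.3,0,0,0],[8.6,2.5,-0.3,0,0,0],[12.5,3.6,-0.3,0,0,0],[16.3,4.7,-0.3,0,0,0],[20.2,5.8,-0.3,0,0,0],[24,6.9,-0.3,0,0,0],[24,6.9,-0.3,0,0,0],[24,6.9,-0.3,0,0,0]]'|egrep 'posi|rot|ft'; python3 -m inch '[[2.9,0.8,0,0,0,0],[5.8,1.7,0,0,0,0],[8.6,2.5,0,0,0,0],[11.5,3.3,0,0,0,0],[14.4,4.2,0,0,0,0],[14.4,4.2,0,0,0,0],[14.4,4.2,0,0,0,0]]'|egrep 'posi|rot|ft'
python3 - <<'E'
from h import *
im,d=snap("side","s1"); cv2.imwrite("pics/s1c.png",cv2.resize(cv2.imread("pics/s1.png")[130:280,220:420],None,fx=4,fy=4,interpolation=cv2.INTER_CUBIC))
E
```

```text
position: [0.4605, 0.069, 0.061]
tool_rot: [-3.11, -0.44, -0.003]
ft_force: [0.6, 0.0, 1.1]
position: [0.4746, 0.0731, 0.0609]
tool_rot: [-3.11, -0.44, -0.001]
ft_force: [-1.1, 0.4, 2.9]
```

View pics/s1c.png

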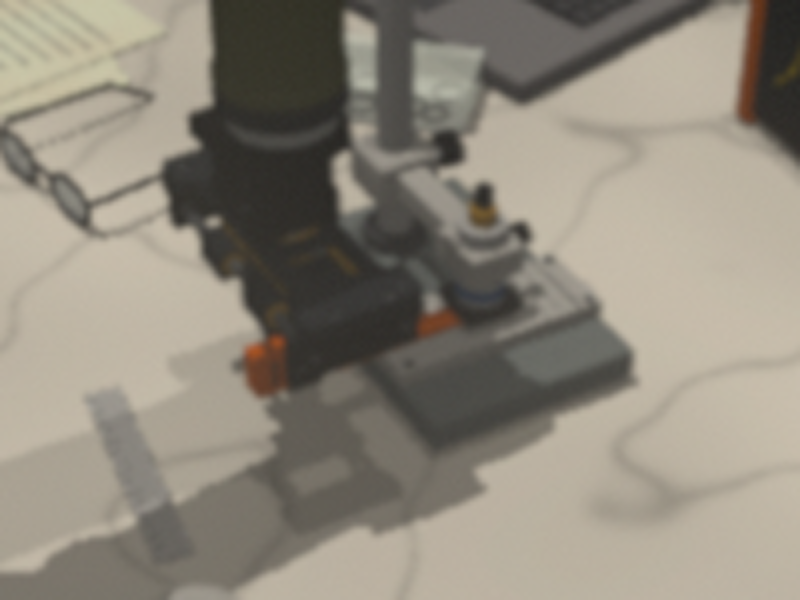

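The side view shows the blade entering under the shoe near its middle (crop 455,318). The gripper is well clear of the probe. I'll continue in small steps and watch the force.

```bash
for i in 1 2 3; do python3 -m inch '[[1,0.3,0,0,0,0],[1.9,0.55,0,0,0,0],[1.9,0.55,0,0,0,0],[1.9,0.55,0,0,0,0]]'|egrep 'posi|rot|ft'; done
```

```text
position: [0.4756, 0.0734, 0.0609]
tool_rot: [3.11, 0.44, -0.002]
ft_force: [-4.5, -1.0, 5.5]
position: [0.4775, 0.0739, 0.0609]
tool_rot: [3.11, 0.44, -0.002]
ft_force: [-2.5, -1.8, 5.1]
position: [0.4793, 0.0744, 0.0609]
tool_rot: [3.11, 0.44, -0.002]
ft_force: [-4.4, -1.4, 5.5]
```

```bash
python3 -m inch '[[0,0,0.3,0,0,0],[0,0,0.3,0,0,0],[0,0,0.3,0,0,0]]'|egrep 'posi|rot|ft'; for i in 1 2 3; do python3 -m inch '[[1,0.3,0,0,0,0],[1.9,0.55,0,0,0,0],[1.9,0.55,0,0,0,0],[1.9,0.55,0,0,0,0]]'|egrep 'posi|rot|ft'; done
```

```text
position: [0.4798, 0.0746, 0.061]
tool_rot: [-3.111, -0.44, 0.0]
ft_force: [-1.5, -0.8, 2.6]
position: [0.482, 0.0753, 0.0612]
tool_rot: [-3.11, -0.44, -0.001]
ft_force: [1.5, -0.3, 0.8]
position: [0.4838, 0.0757, 0.0612]
tool_rot: [-3.111, -0.44, -0.0]
ft_force: [-0.2, 0.0, -0.6]
position: [0.4857, 0.0763, 0.0612]
tool_rot: [3.111, 0.44, 0.001]
ft_force: [-0.5, 0.7, -0.0]
```

```bash
for i in 1 2 3 4; do python3 -m inch '[[1,0.3,-0.03,0,0,0],[1.9,0.55,-0.03,0,0,0],[1.9,0.55,-0.03,0,0,0],[1.9,0.55,-0.03,0,0,0]]'|egrep 'posi|ft'; done
```

```text
position: [0.4876, 0.0769, 0.0612]
ft_force: [-0.1, -1.7, 0.9]
position: [0.4895, 0.0774, 0.0612]
ft_force: [-2.2, -1.1, 1.8]
position: [0.4914, 0.0779, 0.0612]
ft_force: [-2.4, 0.5, 3.4]
position: [0.4931, 0.0785, 0.0611]
ft_force: [-3.1, -1.3, 5.3]
```

```bash
python3 -m inch '[[0,0,0.25,0,0,0],[0,0,0.25,0,0,0],[0,0,0.25,0,0,0]]'|egrep 'posi|rot|ft'; for i in 1 2 3; do python3 -m inch '[[1,0.3,0,0,0,0],[1.9,0.55,0,0,0,0],[1.9,0.55,0,0,0,0],[1.9,0.55,0,0,0,0]]'|egrep 'posi|ft'; done; python3 m.py w5
```

```text
position: [0.4935, 0.0785, 0.0612]
tool_rot: [-3.11, -0.44, -0.001]
ft_force: [0.7, 0.7, 1.1]
position: [0.4953, 0.0791, 0.0613]
ft_force: [-0.5, 0.2, -0.2]
position: [0.4971, 0.0796, 0.0613]
ft_force: [0.3, 0.6, -0.2]
position: [0.4991, 0.0802, 0.0613]
ft_force: [-0.9, 0.1, -0.5]
[0.4991 0.0802 0.0613] [3.1106e+00 4.4040e-01 6.0000e-04] 19.35 [-0.9   0.12 -0.54]
orange 12924
((518.2662353515625, 93.42046356201172), (87.94303131103516, 119.16923522949219), 64.81221008300781)
20 2871 0.2 74.0
32 1375 0.2 51.5
44 1252 0.2 50.8
56 1326 0.2 50.1
68 1385 0.2 49.5
80 1089 0.2 48.9
yaw 16.115423658190643 tmax 0.08828965137052877
plate 18306 [0.56238885 0.10695692 0.04298412] ((550.9744873046875, 136.15745544433594), (77.02198791503906, 142.77664184570312), 12.407671928405762)
```

```bash
python3 -m inch '[[0,0,0,-0.05,0.19,0],[0,0,0,-0.11,0.38,0],[0,0,0,-0.11,0.38,0],[0,0,0,-0.11,0.38,0]]'|egrep 'posi|rot|ft'; python3 m.py w6 | egrep '^[2-8]|0\]'; for i in 1 2; do python3 -m inch '[[1,0.3,0,0,0,0],[1.9,0.55,0,0,0,0],[1.9,0.55,0,0,0,0],[1.9,0.55,0,0,0,0]]'|egrep 'posi|ft'; done
```

```text
position: [0.4991, 0.0802, 0.0615]
tool_rot: [3.109, 0.44, -0.01]
ft_force: [0.5, -0.4, 2.3]
20 2844 -0.1 73.9
32 1379 0.2 51.5
44 1255 0.2 50.6
56 1324 0.2 49.9
68 1417 0.2 49.2
80 1062 0.2 48.7
position: [0.4991, 0.0802, 0.0615]
ft_force: [-6.3, -1.0, 8.7]
position: [0.5012, 0.0807, 0.0615]
ft_force: [-4.8, -2.0, 8.5]
```

```bash
python3 -m inch '[[0,0,0.35,0,0,0],[0,0,0.35,0,0,0],[0,0,0.35,0,0,0]]'|egrep 'posi|rot|ft'; for i in 1 2 3; do python3 -m inch '[[1,0.3,0,0,0,0],[1.9,0.55,0,0,0,0],[1.9,0.55,0,0,0,0],[1.9,0.55,0,0,0,0]]'|egrep 'posi|ft'; done
```

```text
position: [0.5022, 0.081, 0.0615]
tool_rot: [3.109, 0.44, -0.013]
ft_force: [-2.4, 0.2, 3.7]
position: [0.5049, 0.0819, 0.0616]
ft_force: [0.6, 1.2, -0.9]
position: [0.5065, 0.0823, 0.0616]
ft_force: [0.4, -0.1, -0.2]
position: [0.5083, 0.0829, 0.0616]
ft_force: [0.5, -0.1, -0.4]
```

```bash
for i in 1 2 3 4; do python3 -m inch '[[0.7,0.2,0,0,0,0],[1.4,0.4,0,0,0,0],[1.4,0.4,0,0,0,0],[1.4,0.4,0,0,0,0]]'|egrep 'posi|ft'; done
```

```text
position: [0.5098, 0.0833, 0.0617]
ft_force: [0.8, 0.1, -0.6]
position: [0.511, 0.0837, 0.0616]
ft_force: [-0.8, -0.4, -0.5]
position: [0.5118, 0.0838, 0.0616]
ft_force: [-5.0, -1.2, 4.6]
position: [0.5122, 0.0839, 0.0616]
ft_force: [-8.0, -2.7, 7.3]
```

```bash
python3 -m inch '[[0,0,0.3,0,0,0],[0,0,0.3,0,0,0],[0,0,0.3,0,0,0],[0,0,0.3,0,0,0]]'|egrep 'posi|rot|ft'; python3 m.py w7
```

```text
position: [0.5124, 0.084, 0.0616]
tool_rot: [3.109, 0.44, -0.016]
ft_force: [-5.9, -2.0, 3.6]
[0.5124 0.084  0.0616] [ 3.1088  0.44   -0.0164] 25.325 [-5.9  -2.03  3.57]
orange 12237
((540.9545288085938, 86.42707061767578), (118.4726333618164, 91.36156463623047), 55.99470138549805)
20 2840 0.2 73.9
32 1380 -0.2 51.5
44 1266 0.2 50.6
56 1340 0.2 49.8
68 727 -0.2 49.3
80 963 -1.6 124.6
92 111 4.9 124.8
yaw 16.111893573760938 tmax 0.09450318849815366
plate 15726 [0.56075653 0.1057208  0.04298073] ((547.9747314453125, 135.5904541015625), (70.32295227050781, 143.92709350585938), 11.016611099243164)
```

```bash
python3 -m inch '[[0,0,0.25,0,0,0],[0,0,0.25,0,0,0],[0,0,0.25,0,0,0],[0,0,0.25,0,0,0]]'|egrep 'posi|rot|ft'; python3 -m inch '[[0.5,0.14,0,0,0,0],[1,0.28,0,0,0,0],[1,0.28,0,0,0,0],[1,0.28,0,0,0,0]]'|egrep 'posi|rot|ft'
```

```text
position: [0.5124, 0.084, 0.0616]
tool_rot: [3.109, 0.44, -0.016]
ft_force: [-6.9, -1.3, 2.0]
position: [0.5126, 0.084, 0.0616]
tool_rot: [3.109, 0.44, -0.019]
ft_force: [-7.9, -1.8, 4.6]
```

```bash
python3 -m inch '[[-0.6,-0.17,0,0,0,0],[-0.6,-0.17,0,0,0,0],[-0.6,-0.17,0,0,0,0],[-0.6,-0.17,0,0,0,0],[-0.6,-0.17,0,0,0,0],[-0.6,-0.17,0,0,0,0],[-0.6,-0.17,0,0,0,0],[-0.6,-0.17,0,0,0,0]]'; python3 m.py w8 | egrep '^[2-8]|0\]|yaw'
python3 - <<'E'
from h import *
for i in range(4):
    ctrl.get_image("side"); s=ctrl.get_state(); print(s["ft_force"].round(1),s["position"].round(4))
im,d=snap("side","s2"); cv2.imwrite("pics/s2c.png",cv2.resize(cv2.imread("pics/s2.png")[130:280,220:420],None,fx=4,fy=4,interpolation=cv2.INTER_CUBIC))
E
```

```text
time: 27.38
position: [0.5127, 0.084, 0.0617]
tool_rot: [3.109, 0.44, -0.017]
ft_force: [-6.9, -1.7, 3.4]
grip_width: 0.207
grip_force: 25.0
20 2900 0.2 74.0
32 1389 0.2 51.4
44 1277 0.2 50.6
56 1327 0.2 49.8
68 707 -0.2 49.3
80 983 -1.1 124.6
yaw 16.110784990584516 tmax 0.09485157107972589
[-6.8 -1.7  3.1] [0.5126 0.084  0.0616]
[-6.5 -2.2  2.6] [0.5126 0.084  0.0616]
[-6.7 -2.2  3.8] [0.5126 0.0841 0.0616]
[-7.3 -3.2  2.9] [0.5126 0.0841 0.0616]
```

View pics/s2c.png

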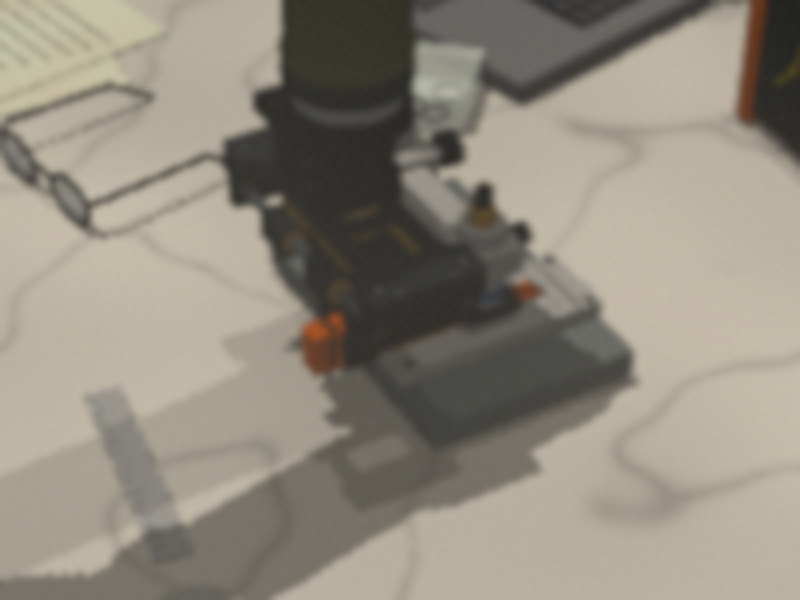

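View pics/w8.png

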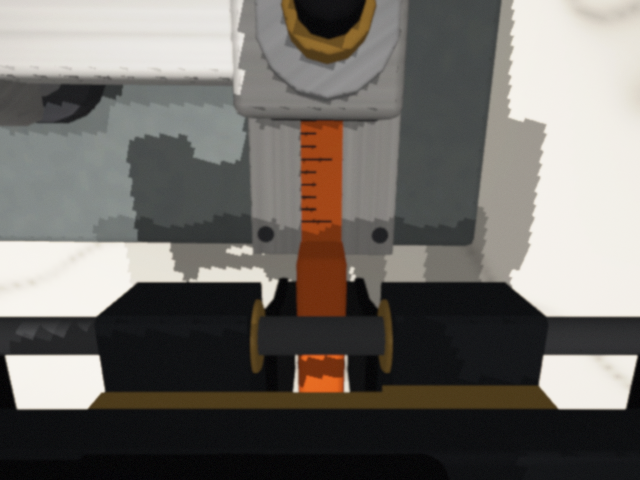

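The blade is centred under the shoe (columns 301–342 on a plate spanning 252–393), and in the side view its tip shows past the shoe at (525,290). The push is steady at about 7 N, the arm isn't moving and the blade reads flat, so I'm handing in.

```bash
python3 -c "
from bench import ctrl
print(ctrl.close_job())"
```

```text
the job is handed in; nothing more can be done
None
```

The job is handed in: the orange gauge is held flat and still, wedged snugly under the middle of the shoe with about 7 N of push and its tip about 64 mm past the shoe's front edge; no verdict was returned.

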